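# Seat a channel slide in the corner nest of a plate incubator and start the run

## Task

Load the incubator: with a fingertip push the white channel slide flat against the long back rail, then slide it along that rail into the corner nest until it is fully home against the end stop, and then press the round start key right down and let it go. Only push the slide, never pick it up, and keep it against the rail on its way into the nest. Leave the probe block and the other things on the bench where they are.

Things in the scene. Friction and masses are not known exactly. Their poses are not given: they have to be found in the camera images.
- incubator: Cream bench-top slide incubator, 240 (x) by 340 (y) by 60 mm high, fixed. Origin: centre of its underside, on the bench; x points away from the robot (control panel at -x, rail at +x), y left, z up. Its dark flat heating plate spans x -60 to +105, y -150 to +150 mm, surface at z = 60 mm. The control panel in front of it lies 11 mm lower, at z = 49 mm, x -115 to -65 mm.
- rail_mid (a point): Point on the incubator (axes parallel to its own) at x = +75, y = 0, z = +60 mm: on the foot of the working face of the straight aluminium back rail. The face looks to -x; the rail runs along y from y = -145 to +133 mm, stands 12 mm above the plate and is 8 mm thick.
- nest (a point): Point on the incubator, at x = +62, y = +87, z = +60 mm, axes parallel to its own: where the slide's origin lies when fully home in the corner nest. The nest, at the rail's left end, is closed by an end stop (face at y = +125 mm) and a lip parallel to the rail (y = 80 to 125 mm, inner face 28.5 mm from the rail, flared mouth from y = 66 mm), both 12 mm high. Open above and to the right.
- slide: White channel slide loose on the plate: plastic frame 26 (x) by 76 (y) by 12 mm thick, about 50 g, with glass window; on top two ports, 9.6 mm diameter, 5 mm high, 29 mm either side of the centre along y. Origin: centre of its underside, z up. Starts right of the nest, 4 to 10 cm short of its place at the rail, its y axis within 30 degrees of the incubator's. Slides freely.
- start_key_top (a point): Centre of the top of the round grey start key (26 mm diameter, in a black collar of 42 mm diameter) at the right-hand (-y) end of the incubator's control panel. The key stands 9 mm above its collar when released and moves straight down.
- start_key (a joint): Travel of the start key: 0 released, 0.005 m fully down; about 4 N holds it fully down, it springs back when let go.
- probe_block: Bystander: aluminium cylinder, 28 mm diameter, 32 mm high, with a small thermometer hole, loose on the left front part of the plate, in front of the nest. Origin at the centre of its underside.
- tube_stand: Bystander: capped tube upright in a white round foot of 48 mm diameter, 112 mm high overall, on the bench just right of the incubator. Origin at the centre of its underside.
- tube_rack: Bystander: yellow rack, 100 by 170 mm, of orange- and pink-capped tubes, 119 mm high, left of the incubator. Origin at the centre of its underside.
- microtube_rack: Bystander: low yellow microtube rack, 85 by 200 by 40 mm, right of the incubator. Origin at the centre of its underside.
- reagent_bottle: Bystander: upright pale bottle with a blue cap, 60 mm diameter, 135 mm high, right of the incubator. Origin at the centre of its underside.
- slide_box: Bystander: closed white box with grey lid, 87 by 107 by 36 mm, left of the incubator. Origin at the centre of its underside.
- pipette: Bystander: grey and white micropipette lying on the bench on the right, 258 mm long, 26 mm thick. Origin on the bench below the middle of its length.
Not all that is in view belongs to the job. Of the things like the slide, leave any that is green, pink or turquoise; of the rest the larger one is meant.

How it is judged (in metres and radians):
On the way, in this order (a step that is already met when the one before it is completed fails the run):
1. the slide lies flat against the rail, still short of the nest (x of slide in the frame of nest above -0.004 m and angle between the y axis of slide and the y axis of incubator, either way round below 0.08 rad and y of slide in the frame of nest below -0.045 m), for 0.2 s.
2. the slide is fully home in the corner nest (x of slide in the frame of nest above -0.004 m and y of slide in the frame of nest above -0.004 m and angle between the y axis of slide and the y axis of incubator, either way round below 0.08 rad and z of slide in the frame of nest below 0.003 m), for 0.2 s.
3. the start key is pressed right down (value of joint start_key above 0.0038 m), for 0.05 s.
At the end, for the whole second after the job is handed in: The slide lies flat and at rest in the corner nest, within 4 mm of touching both the rail and the end stop and square to the rail within 0.08 rad, and the start key, having been pressed at least 3.8 of its 5 mm after that, is released (all of step 2 and x of slide in the frame of nest below 0.003 m and y of slide in the frame of nest below 0.003 m and angle between slide's own z axis and vertical below 0.1 rad and linear speed of slide below 0.01 m/s and value of joint start_key below 0.0015 m).
It fails at once if the slide is lifted off the plate or tipped (over 6 mm or 0.25 rad) (z of slide in the frame of nest above 0.006 m or angle between slide's own z axis and vertical above 0.25 rad).
It fails at once if the slide is more than 10 mm off the rail in the last 7 cm of its way to the nest (y of slide in the frame of nest above -0.07 m and x of slide in the frame of nest below -0.01 m).
It fails at once if the probe block is moved by more than 10 mm (distance of probe_block from where it was at the start of the episode above 0.01 m).
It fails at once if another thing on the bench is moved by more than 20 mm (distance of any of tube_stand, tube_rack, microtube_rack, reagent_bottle, slide_box, pipette from where it was at the start of the episode above 0.02 m).
It also fails if it takes over 58 s, if anything falls off the work surface, if the arm or the gripper's body presses on something with over 40 N, if the wrist force passes 120 N, or if a joint passes its speed limit or range.

## Robot

A 6-joint arm with a two-finger parallel gripper is mounted at the origin on the work surface. World frame = base frame: x ahead of the robot, y to its left, z up, the work surface at z = 0. Lengths are in mm, angles in rad, forces in N, time in s.
With the tool pointing down it reaches from about 275 to 1000 mm from the base axis. Payload 8.4 kg.
Tool frame: the origin (TCP) lies on the centre line of the jaws, within the pads' length; the fingertips stand 17 mm ahead of it and the grasp point (between the pads) lies 2 mm behind it (r.tcp_to_tips is the z of the fingertips in the tool frame, in mm); z points along the fingers, y is the direction in which the jaws open and shut (so a half turn about z gives the same grasp; the last joint's range is limited). The gripper opens to 85 mm and grips with 20 to 120 N. Pads are 22 mm wide; open, the fingers measure 114 mm over their backs; the gripper's body (76 mm by 85 mm) begins 54 mm behind the grasp point. The pads swing forward as they close: fully open they stand 13 mm farther back than shut.
Start: joints at [-1.194, 0.353, 1.633, -0, 1.155, -0.002], TCP at [231.127, -580.696, 248.281] pointing down, gripper open.
Joint ranges: [-2.63, 2.63], [-0.92, 2.1], [0.06, 2.66], [-1.3, 4.44], [0, 2.69], [-3.02, 3.02]. Speed limits (rad/s): [2.22, 2.22, 2.79, 3.14, 3.14, 3.14].

## Interface

Orientations are given as [roll, pitch, yaw] about the fixed x, y, z axes, in that order (R = Rz(yaw) Ry(pitch) Rx(roll)).
In Python, from rig import r, cams, job gives the robot as it stands.
- The arm moves only by the tool drive_tool, never from a script. Its argument "deltas" is a list of rows, each a list of 4 numbers: the shift along the tool's x, y, z in cm, then the turn about the tool's z in rad. In form: [[x, y, z, roll], ...]. A call has 1 to 12 rows; each row shifts and turns the commanded pose from where the row before left it, along the tool's axes as they then stand; what a row does not reach is not made up. A row lasts 1/12 s, in which the tool goes at most 41.7 mm and 7.16 degrees, less where a joint would pass 70% of its speed; a pose out of reach is approached as far as the arm can. A call with a gripper value outside its range is refused whole. "jaw" is the closure, from 0 (fully open) to 1 (shut), set as the call begins (left out, the last holds). The fingers move at their own pace and stop on an object; "force" is the grip in N (left out, the last holds). Time passes only in rows, so rows that do not move let the fingers close. It gives the time, the measured TCP pose, the force and the opening at its end, in the units of the state.
- r.sense(): the state, without advancing time (a new reading comes with each control period).
- cams.grab_frame(name): name is "scene" or "top" or "wrist"; returns (picture, depth): 384x512x3 uint8, red, green, blue; 384x512 float32, mm along the optical axis (not along the pixel's ray), 0 where there is no reading.
- cams.camera_params(name): a dict with "fx", "fy", "cx", "cy" (pixels), "R" (3x3) and "t" (3): a world point X has camera coordinates R X + t. Camera axes: x right, y down, z forward; pixel columns grow to the right and rows downward; lengths in mm; the calibration is good to about 2 mm. A picture is of the moment at which its call begins: read the wrist's pose just before it. camera_params takes no time and is no camera call; for the wrist camera it gives the pose at the moment of the call.
- job.sign_off(): hands the job in, once; it reports no verdict.
The state is a dict: "clock": time; "qpos": joint angles; "qvel": joint speeds; "joint_efforts": joint torques, N m; "eef_pos": TCP position; "tcp_rot": TCP orientation; "contact_force": force on the tool from outside, world axes, zero at the start; "wrist_torque": the same for the moment, N m; "opening": opening from 0.0 (shut) to 1.0 (fully open).
Only numpy, scipy, OpenCV 4.12 (cv2) and the standard library are available. Lean on these libraries where they do the work, as an engineer would, in place of code of your own. Each camera call takes 0.05 s, during which the arm holds its last target. There are 200 camera calls.

## Working session

There is one attempt and no reset: what is moved stays moved. The work goes in short steps, Python scripts to look and compute and a tool call to move; the robot and the scene stay as the last step left them, time stands still between calls to the robot, and variables do not carry over. Pictures are saved under pics/ and viewed, about 8 in all and at most 12, crops included, and the job is handed in when it is done.

Besides the shell and the picture viewer there is one more tool, called after "Call:" by a JSON object that holds its "method" and its "body". drive_tool: Moves the arm, as the interface text tells. Its arguments: {"type":"object","properties":{"deltas":{"type":"array"},"jaw":{"type":"number"},"force":{"type":"number"}},"required":["deltas"]}

```bash
mkdir -p pics; python3 - <<'E'
from rig import r,cams,job
import cv2,numpy as np
s=r.sense();print(s)
for n in("top","scene"):
    p,d=cams.grab_frame(n);np.savez(f"pics/{n}.npz",p=p,d=d,**cams.camera_params(n))
    cv2.imwrite(f"pics/{n}0.png",p[:,:,::-1]);print(n,cams.camera_params(n))
E
```

```text
{'clock': 0.0, 'qpos': array([-1.19439791e+00,  3.53670417e-01,  1.63413759e+00, -5.03448765e-06,
        1.15521282e+00, -2.41416065e-03]), 'qvel': array([ 0.00141736, -0.00046326,  0.00045963,  0.00072414, -0.00024833,
        0.00180968]), 'joint_efforts': array([-6.70223690e-04, -6.05234528e+01, -3.42072880e+01, -2.69420752e-05,
        9.18581849e-03,  5.87836809e-06]), 'eef_pos': array([ 230.95731453, -580.26649638,  247.54628623]), 'tcp_rot': array([-3.14016448e+00,  1.15520643e-06,  3.78814616e-01]), 'contact_force': array([-0.18728957,  0.0740007 , -0.41564504]), 'wrist_torque': array([ 0.01017909, -0.04836368, -0.01530776]), 'opening': 1.0004797587868768}
top {'fx': 352.94631351632603, 'fy': 352.94631351632603, 'cx': 262.381164321476, 'cy': 195.24755948088685, 'R': array([[-0.01002693, -0.99994314, -0.00362882],
       [-0.98342761,  0.01051816, -0.18099589],
       [ 0.18102376,  0.00175385, -0.98347716]]), 't': array([ -32.44320325,  522.91755348, 1060.20562999])}
scene {'fx': 399.19240879408835, 'fy': 399.19240879408835, 'cx': 265.53248054673924, 'cy': 194.13683441802607, 'R': array([[-0.33562212,  0.94190146, -0.01339544],
       [ 0.77341313,  0.26741193, -0.57473732],
       [-0.53776382, -0.20325477, -0.81822831]]), 't': array([ 189.16982388, -357.40685389, 1577.70418376])}
```

```bash
python3 - <<'E'
import cv2
a=cv2.imread("pics/top0.png");cv2.imwrite("pics/t1.png",cv2.resize(a,(800,600),interpolation=cv2.INTER_CUBIC))
E
```

```text
(no output)
```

View pics/t1.png

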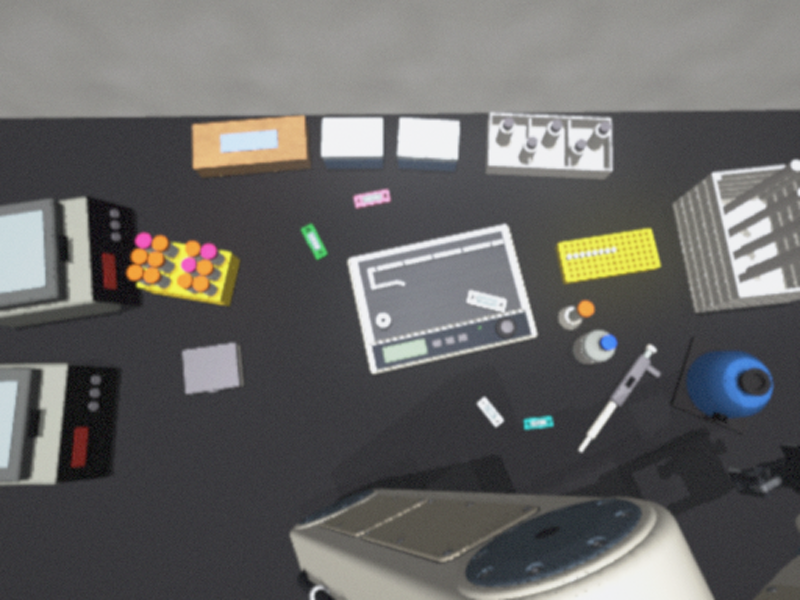

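Candidates for the slide in t1.png: white on the plate (487,300), small white on the bench (490,411), green (314,241), pink (372,198), turquoise (538,422). I choose the larger white one on the plate, and check it in a crop.

```bash
cat > h.py <<'E'
import numpy as np,cv2
def cloud(d,c):
    v,u=np.mgrid[:d.shape[0],:d.shape[1]]
    X=np.stack([(u-c['cx'])/c['fx']*d,(v-c['cy'])/c['fy']*d,d],-1)
    return (X-c['t'])@c['R']
def px2w(uv,z,c):
    uv=np.atleast_2d(uv).astype(float)
    ray=np.c_[(uv[:,0]-c['cx'])/c['fx'],(uv[:,1]-c['cy'])/c['fy'],np.ones(len(uv))]@c['R']
    o=-c['t']@c['R']; return o+ray*((z-o[2])/ray[:,2])[:,None]
def w2px(X,c):
    P=np.atleast_2d(X)@c['R'].T+c['t'];return P[:,:2]/P[:,2:]*[c['fx'],c['fy']]+[c['cx'],c['cy']]
E
python3 - <<'E'
import numpy as np,cv2
from h import *
f=dict(np.load("pics/top.npz"));W=cloud(f['d'],f)
m=np.zeros(f['d'].shape,np.uint8);m[130:250,215:350]=1
m&=((W[...,2]>35)&(W[...,2]<90)&(f['d']>0)).astype(np.uint8)
n,l,st,ce=cv2.connectedComponentsWithStats(m);i=1+st[1:,4].argmax()
P=W[l==i][:,:2].astype(np.float32);print(st[i],cv2.minAreaRect(P))
print("corner est",px2w(np.array([[350,260],[510,227],[535,335],[372,370]])/1.5625,60,f))
c=cv2.resize(f['p'][135:245,215:350],None,fx=5,fy=5,interpolation=cv2.INTER_CUBIC);cv2.imwrite("pics/c1.png",c[:,:,::-1])
E
```

```text
[ 223  144  121   95 7970] ((540.1918334960938, -99.50184631347656), (242.1827850341797, 341.3143310546875), 12.105361938476562)
corner est [[ 614.02603925   82.16520225   60.        ]
 [ 679.87088878 -243.33899462   60.        ]
 [ 457.86962832 -282.93513868   60.        ]
 [ 392.70938232   37.2374158    60.        ]]
```

View pics/c1.png

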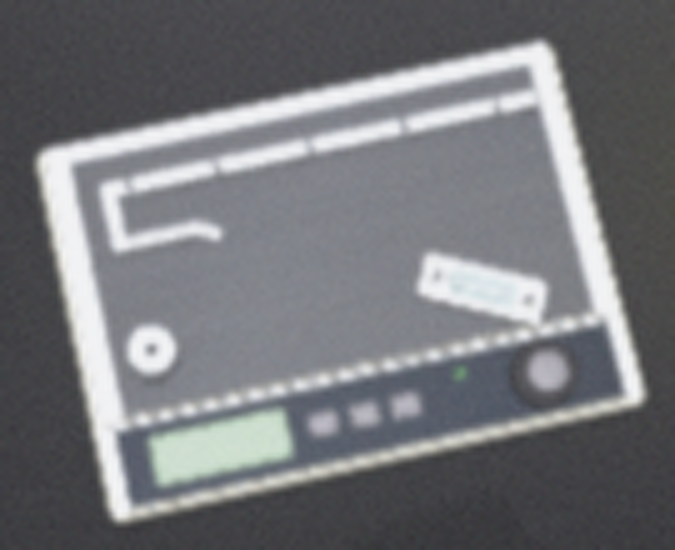

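The crop shows the slide at c1 (483,287), white with two ports and a glass window, so the choice holds. It is turned about 26° to the rail. The probe block is at (152,350), the key at (548,370) and the nest at the left end, near (160,215).

```bash
python3 - <<'E'
import numpy as np
from h import *
from rig import r
f=dict(np.load("pics/top.npz"))
C=np.array([540.2,-99.5]);a=np.radians(11.8);R=np.array([[np.cos(a),-np.sin(a)],[np.sin(a),np.cos(a)]])
q=lambda p:np.array([215,135])+np.array(p)/5
for n,p,z in[("slide",(483,287),72),("slideL",(423,274),72),("slideR",(543,302),72),("key",(550,368),60),("probe",(152,350),92),("railL",(105,190),72),("railR",(535,102),72),("nestcorner",(122,195),72),("platefrontR",(605,318),60)]:
    w=px2w(q(p),z,f)[0];print(n,w.round(1),((w[:2]-C)@R).round(1))
print(r.tcp_to_tips)
s=r.sense();print(((s['eef_pos'][:2]-C)@R))
E
```

```text
slide [ 525.3 -189.2   72. ] [-32.9 -84.7]
slideL [ 533.9 -152.6   72. ] [-17.  -50.7]
slideR [ 515.6 -225.6   72. ] [ -49.9 -118.4]
key [ 476.4 -230.3   60. ] [ -89.2 -115. ]
probe [485.2  13.2  92. ] [-30.8 121.6]
railL [589.2  43.3  72. ] [ 77.2 129.8]
railR [ 643.  -225.9   72. ] [  74.7 -144.7]
nestcorner [585.9  32.8  72. ] [ 71.8 120.1]
platefrontR [ 507.3 -265.7   60. ] [ -66.2 -155.9]
17.0
[-401.01567653 -407.4133007 ]
```

Call:
{"method": "drive_tool", "body": {"deltas": [[0,0,0,0.087],[0,0,0,0.086],[2,-2,0,0],[2,-2,0,0],[2,-2,0,0],[2,-2,0,0],[2,-2,0,0],[2,-2,0,0],[2,-2,0,0],[2,-2,0,0],[2,-2,0,0],[2,-2,0,0]], "jaw": 1, "force": 40}}

```text
clock: 1.1
eef_pos: [386.4, -342.7, 248.1]
tcp_rot: [-3.141, 0.0, 0.206]
contact_force: [0.1, 0.1, -0.1]
opening: 0.001
```

Call:
{"method": "drive_tool", "body": {"deltas": [[2,-2,0,0],[2,-2,0,0],[2,-2,0,0],[2,-2,0.5,0],[2,-2,1,0],[2,-2,1,0],[0.6,-0.2,1,0],[0,0,0,0],[0,0,0,0]]}}

```text
clock: 1.85
eef_pos: [483.9, -198.8, 212.7]
tcp_rot: [-3.141, 0.002, 0.207]
contact_force: [0.4, -0.8, 0.6]
opening: -0.003
```

```bash
python3 - <<'E'
from rig import r,cams
import cv2,numpy as np
from h import *
s=r.sense();c=cams.camera_params("wrist");p,d=cams.grab_frame("wrist")
np.savez("pics/w1.npz",p=p,d=d,**c);cv2.imwrite("pics/w1.png",p[:,:,::-1])
print(s['clock'],s['eef_pos'],s['tcp_rot'],s['contact_force'],s['opening'],-c['t']@c['R'],c['R'])
E
```

```text
1.85 [ 483.93466236 -198.83151645  212.68064688] [-3.14089410e+00  1.70079715e-03  2.06970802e-01] [ 0.44205152 -0.84847271  0.6315274 ] -0.0026532238938000827 [ 563.16404535 -181.82791802  337.86946148] [[ 2.05835314e-01 -9.78586631e-01  1.72576014e-04]
 [-9.28803123e-01 -1.95308343e-01  3.14927628e-01]
 [-3.08150260e-01 -6.49835161e-02 -9.49115672e-01]]
```

View pics/w1.png

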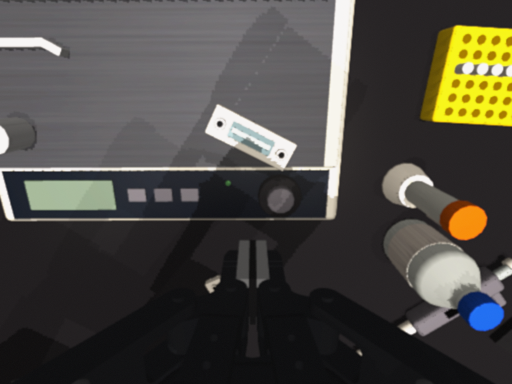

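The wrist view shows the slide with corners about (219,104), (296,150), (285,167), (207,132), ports at (220,124) and (281,155), the key at (281,197), and the panel/plate edge along v≈169.

```bash
python3 - <<'E'
import numpy as np
from h import *
f=dict(np.load("pics/w1.npz"))
C=np.array([540.2,-99.5]);a=0.207;R=np.array([[np.cos(a),-np.sin(a)],[np.sin(a),np.cos(a)]])
W=cloud(f['d'],f)
for n,p,z in[("portL",(220,123),77),("portR",(281,155),77),("s1",(219,104),72),("s2",(296,150),72),("s3",(285,167),72),("s4",(207,132),72),("key",(281,197),60),("plateedgeL",(20,171),60),("plateedgeR",(320,168),60),("frontL",(10,219),60),("frontR",(335,219),60),("rightedge",(352,20),60),("lip tip in",(60,48),72),("tcp",(253,270),200)]:
    w=px2w(p,z,f)[0];print(n,((w[:2]-C)@R).round(1),"depth z",W[p[1],p[0]].round(0))
E
```

```text
portL [-18.9 -58.7] depth z [ 534. -161.   79.]
portR [ -45.6 -109.9] depth z [ 518. -216.   77.]
s1 [ -3.9 -57.8] depth z [ 548. -156.   64.]
s2 [ -42.2 -123.3] depth z [ 523. -231.   61.]
s3 [ -57.3 -114.2] depth z [ 503. -226.   52.]
s4 [-26.8 -46.8] depth z [ 523. -151.   71.]
key [ -89.3 -112.7] depth z [ 479. -227.   70.]
plateedgeL [-64.  129.6] depth z [446.  22.  48.]
plateedgeR [ -61.  -147.9] depth z [ 509. -260.   48.]
frontL [-112.1  150.7] depth z [392.  35.  46.]
frontR [-112. -166.] depth z [ 443. -308.   -1.]
rightedge [  60.1 -165. ] depth z [ 636. -252.   46.]
lip tip in [38.2 65.5] depth z [564. -28.  72.]
tcp [-81.1 -85.7] depth z [ 495. -197.  227.]
```

Call:
{"method": "drive_tool", "body": {"deltas": [[0,0,2,0],[0,0,2,0],[0,0,2,0],[0,0,2,0],[0,0,2,0],[0,0,1.5,0],[0,0,1,0],[0,0,0.5,0],[0,0,0,0],[0,0,0,0]]}}

```text
clock: 2.73
eef_pos: [484.7, -199.4, 83.9]
tcp_rot: [3.141, -0.001, 0.205]
contact_force: [0.4, 0.7, 0.1]
opening: -0.002
```

Call:
{"method": "drive_tool", "body": {"deltas": [[0.4,0,0,0],[0.4,0,0,0],[0.4,0,0,0],[0.4,0,0,0],[0.4,0,0,0],[0.4,0,0,0],[0.4,0,0,0],[0.4,0,0,0],[0.4,0,0,0],[0.4,0,0,0],[0,0,0,0]]}}

```text
clock: 3.65
eef_pos: [524.5, -190.6, 83.3]
tcp_rot: [3.141, -0.001, 0.206]
contact_force: [0.8, -0.7, -0.5]
opening: 0.001
```

```bash
cat > look.py <<'E'
import sys,cv2,numpy as np
from rig import r,cams
from h import *
n=sys.argv[1];cam=sys.argv[2] if len(sys.argv)>2 else "wrist"
s=r.sense();c=cams.camera_params(cam);p,d=cams.grab_frame(cam)
np.savez(f"pics/{n}.npz",p=p,d=d,**c);cv2.imwrite(f"pics/{n}.png",p[:,:,::-1])
C=np.array([540.2,-99.5]);a=0.207;R=np.array([[np.cos(a),-np.sin(a)],[np.sin(a),np.cos(a)]])
print(s['clock'],s['eef_pos'],s['contact_force'],"inc",(s['eef_pos'][:2]-C)@R)
E
python3 look.py w2
```

```text
3.65 [ 524.51372223 -190.60896965   83.32260608] [ 0.79115044 -0.70252171 -0.46023306] inc [-34.07656488 -85.9400453 ]
```

View pics/w2.png

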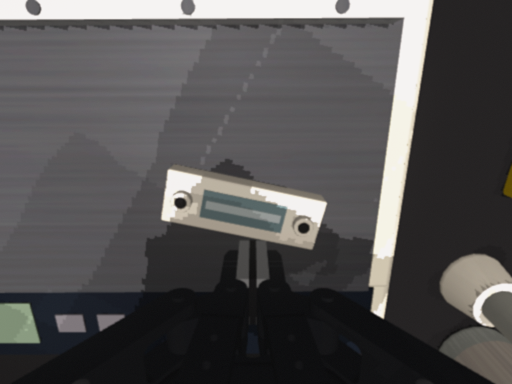

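The slide is being pushed and has squared up to about 12°. Its ports are at (180,202) and (304,228), and the finger sits slightly right of its centre.

Call:
{"method": "drive_tool", "body": {"deltas": [[0.5,0,0,0],[0.5,0,0,0],[0.5,0,0,0],[0.5,0,0,0],[0.5,0,0,0],[0.5,0,0,0],[0.5,0,0,0],[0.5,0,0,0],[0.5,0,0,0],[0.5,0,0,0],[0.5,0,0,0],[0,0,0,0]]}}

```text
clock: 4.7
eef_pos: [578.6, -179.3, 83.4]
tcp_rot: [3.141, -0.001, 0.206]
contact_force: [-0.0, 0.7, 0.1]
opening: 0.004
```

```bash
python3 look.py w3
```

```text
4.7 [ 578.6081439  -179.32694908   83.37490957] [-0.01459526  0.69009226  0.09158089] inc [ 21.1817791  -86.01662369]
```

View pics/w3.png

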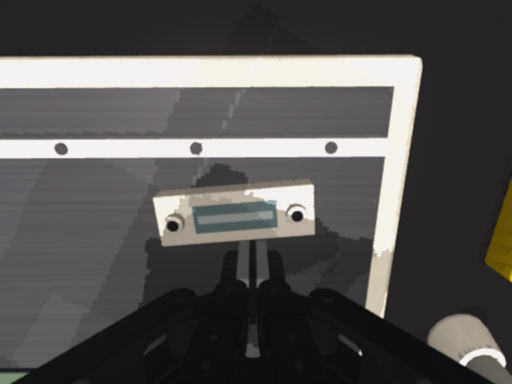

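The slide is nearly square, about 4° the other way. The ports are at (173,223) and (297,214), and the finger is about 9 mm right of centre. I'll back off a little, shift left and push on.

Call:
{"method": "drive_tool", "body": {"deltas": [[-0.4,0,0,0],[0,-0.9,0,0],[0.4,0,0,0],[0.4,0,0,0],[0.4,0,0,0],[0.4,0,0,0],[0.3,0,0,0],[0,0,0,0]]}}

```text
clock: 5.42
eef_pos: [591.2, -167.6, 83.3]
tcp_rot: [3.141, -0.001, 0.206]
contact_force: [0.4, 0.4, 0.3]
opening: -0.001
```

Call:
{"method": "drive_tool", "body": {"deltas": [[0.1,0,0,0],[0.1,0,0,0],[0,0,0,0]]}}

```text
clock: 5.67
eef_pos: [592.3, -167.2, 83.2]
tcp_rot: [-3.142, 0.0, 0.206]
contact_force: [-0.3, 0.0, -0.1]
opening: 0.002
```

Call:
{"method": "drive_tool", "body": {"deltas": [[0.1,0,0,0],[0.1,0,0,0],[0,0,0,0]]}}

```text
clock: 5.92
eef_pos: [592.9, -167.0, 83.1]
tcp_rot: [-3.141, 0.003, 0.206]
contact_force: [-4.9, -2.9, 3.2]
opening: -0.003
```

```bash
python3 look.py w4
```

```text
5.9167 [ 592.88974234 -166.96138808   83.09754939] [-4.88494326 -2.85923144  3.18220474] inc [ 37.69992281 -76.85026773]
```

View pics/w4.png

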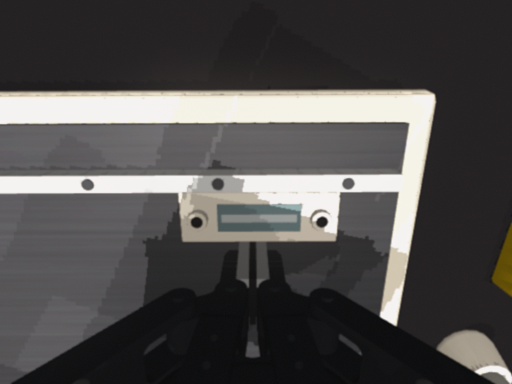

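The slide lies flat on the rail, with ports level at (196,221) and (321,221), and the contact force is about 5 N. I'll hold briefly, back off, lift, go round to the right end and come down again.

Call:
{"method": "drive_tool", "body": {"deltas": [[0,0,0,0],[0,0,0,0],[0,0,0,0],[-0.7,0,0,0],[-0.8,0,0,0],[0,0,-2,0],[0,0,-2,0],[0,1.6,0,0],[0,1.6,0,0],[0,1.6,0,0],[0,1.6,0,0],[0,0,0,0]]}}

```text
clock: 6.97
eef_pos: [592.9, -236.1, 122.4]
tcp_rot: [3.141, 0.0, 0.204]
contact_force: [0.4, -0.4, -0.1]
opening: -0.001
```

Call:
{"method": "drive_tool", "body": {"deltas": [[1.2,0,0,0],[1.3,0,0,0],[1.2,0,0,0],[0,0,0,0],[0,0,1.5,0],[0,0,1.5,0],[0,0,0.9,0],[0,0,0,0],[0,0,0,0]]}}

```text
clock: 7.72
eef_pos: [628.5, -224.6, 83.8]
tcp_rot: [-3.141, 0.001, 0.206]
contact_force: [0.6, -0.3, -0.1]
opening: 0.003
```

```bash
python3 look.py w5
```

```text
7.7167 [ 628.45327204 -224.56541274   83.80460635] [ 0.59585115 -0.2615283  -0.09920188] inc [  60.66517856 -140.53374541]
```

View pics/w5.png

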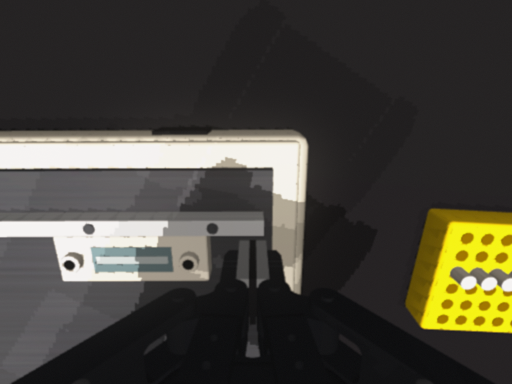

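Finger is clear of the right end by about 5 mm (slide end at u=211, TCP at u=252), with the slide still on the rail. Now I push along the rail.

Call:
{"method": "drive_tool", "body": {"deltas": [[0,-0.4,0,0],[0,-0.4,0,0],[0,-0.7,0,0],[0,-0.7,0,0],[0,-0.7,0,0],[0,-0.7,0,0],[0,-0.7,0,0],[0,-0.7,0,0],[0,-0.7,0,0],[0,-0.7,0,0],[0,-0.6,0,0],[0,0,0,0]]}}

```text
clock: 8.77
eef_pos: [614.1, -155.0, 84.1]
tcp_rot: [-3.141, 0.001, 0.206]
contact_force: [-0.7, 1.4, 0.1]
opening: -0.002
```

```bash
python3 look.py w6
```

```text
8.7667 [ 614.05015886 -155.04634001   84.13827719] [-0.68972989  1.37474021  0.14137177] inc [ 60.85744321 -69.53857531]
```

View pics/w6.png

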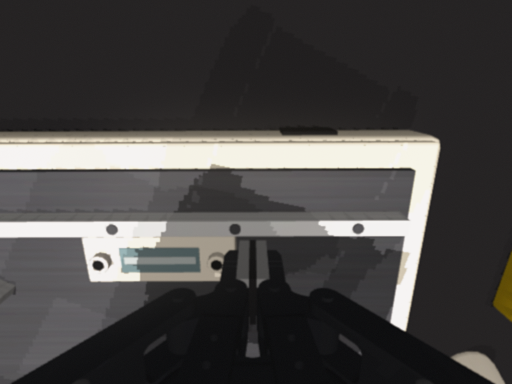

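The slide slides along the rail and stays square. Its right end is at u≈238, so the finger half-thickness is about 7 mm and the TCP target is y≈42. I continue, slowing near home.

Call:
{"method": "drive_tool", "body": {"deltas": [[0,-0.8,0,0],[0,-0.8,0,0],[0,-0.8,0,0],[0,-0.8,0,0],[0,-0.8,0,0],[0,-0.8,0,0],[0,-0.8,0,0],[0,-0.8,0,0],[0,-0.8,0,0],[0,-0.8,0,0],[0,-0.8,0,0],[0,0,0,0]]}}

```text
clock: 9.82
eef_pos: [596.1, -68.8, 84.2]
tcp_rot: [-3.141, 0.0, 0.207]
contact_force: [0.3, -0.1, -0.5]
opening: 0.001
```

Call:
{"method": "drive_tool", "body": {"deltas": [[0,-0.4,0,0],[0,-0.4,0,0],[0,-0.3,0,0],[0,-0.3,0,0],[0,0,0,0]]}}

```text
clock: 10.23
eef_pos: [593.6, -56.1, 84.3]
tcp_rot: [-3.141, 0.0, 0.206]
contact_force: [-0.1, -0.2, 0.7]
opening: -0.003
```

Call:
{"method": "drive_tool", "body": {"deltas": [[0,-0.2,0,0],[0,-0.2,0,0],[0,0,0,0]]}}

```text
clock: 10.48
eef_pos: [592.8, -52.4, 84.3]
tcp_rot: [-3.141, 0.0, 0.206]
contact_force: [0.4, -0.3, 0.3]
opening: 0.006
```

```bash
python3 look.py w7
```

```text
10.4833 [592.76843205 -52.42406186  84.25878173] [ 0.41148593 -0.34933643  0.3001844 ] inc [61.12147173 35.2668356 ]
```

View pics/w7.png

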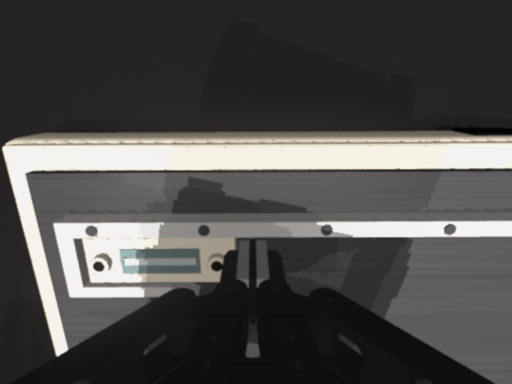

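The slide is inside the nest between rail and lip, with a gap of about 8 px (about 4 mm) to the end stop. I advance in small steps.

Call:
{"method": "drive_tool", "body": {"deltas": [[0,-0.1,0,0],[0,-0.1,0,0],[0,-0.1,0,0],[0,0,0,0]]}}

```text
clock: 10.87
eef_pos: [592.2, -49.6, 84.3]
tcp_rot: [-3.142, 0.0, 0.206]
contact_force: [0.5, -0.3, 0.2]
opening: -0.002
```

Call:
{"method": "drive_tool", "body": {"deltas": [[0,-0.1,0,0],[0,0,0,0]]}}

```text
clock: 11.03
eef_pos: [592.0, -48.6, 84.3]
tcp_rot: [-3.142, 0.0, 0.206]
contact_force: [1.1, -0.2, -0.2]
opening: -0.003
```

Call:
{"method": "drive_tool", "body": {"deltas": [[0,-0.1,0,0],[0,0,0,0]]}}

```text
clock: 11.2
eef_pos: [591.9, -47.8, 84.3]
tcp_rot: [3.141, -0.0, 0.206]
contact_force: [0.7, -1.5, 0.1]
opening: -0.0
```

Call:
{"method": "drive_tool", "body": {"deltas": [[0,-0.1,0,0],[0,0,0,0]]}}

```text
clock: 11.37
eef_pos: [591.9, -47.4, 84.4]
tcp_rot: [3.14, -0.0, 0.206]
contact_force: [-0.1, -6.0, 0.2]
opening: -0.003
```

Force rises to 6 N, so the slide is on the stop. I hold, back off, lift and look.

Call:
{"method": "drive_tool", "body": {"deltas": [[0,0,0,0],[0,0,0,0],[0,0,0,0],[0,0.5,0,0],[0,0.7,0,0],[0,0,-1,0],[0,0,-2,0],[0,0,-2,0],[0,0,0,0]]}}

```text
clock: 12.12
eef_pos: [596.4, -58.8, 138.5]
tcp_rot: [3.14, -0.005, 0.205]
contact_force: [0.9, -0.4, -0.0]
opening: -0.0
```

```bash
python3 look.py w8; python3 -c "
import cv2;a=cv2.imread('pics/w8.png');cv2.imwrite('pics/w8c.png',cv2.resize(a[190:350,20:300],None,fx=2.8,fy=2.8,interpolation=2))"
```

```text
12.1167 [596.39647741 -58.84096227 138.52022443] [ 0.85759996 -0.42515808 -0.00431159] inc [63.35323254 28.24127031]
```

View pics/w8c.png

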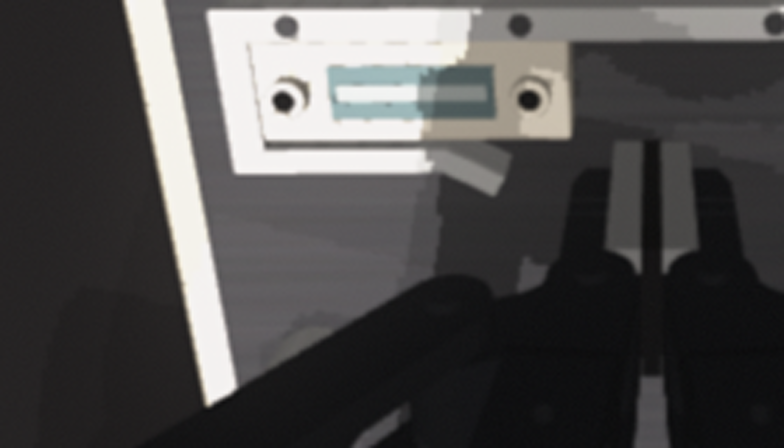

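Slide is home: flush with the rail and the end stop, gap only on the lip side. Next the key.

Call:
{"method": "drive_tool", "body": {"deltas": [[-1.5,1.4,0,0],[-1.5,1.4,0,0],[-1.5,1.4,0,0],[-1.5,1.4,0,0],[-1.5,1.4,0,0],[-1.5,1.4,0,0],[-1.5,1.4,0,0],[-1.5,1.4,0,0],[-1.5,1.4,0,0],[-1.5,1.4,0,0],[0,0,0,0],[0,0,0,0]]}}

```text
clock: 13.17
eef_pos: [475.2, -226.6, 134.0]
tcp_rot: [-3.141, 0.0, 0.204]
contact_force: [-0.0, 0.4, 0.2]
opening: -0.001
```

```bash
python3 look.py w9; python3 - <<'E'
import numpy as np
from h import *
f=dict(np.load("pics/w1.npz"));W=cloud(f['d'],f)
print(np.median(W[192:202,276:287,2]),np.median(W[205:212,290:320,2]),px2w((281,197),62,f))
g=dict(np.load("pics/top.npz"));W=cloud(g['d'],g);print(np.median(W[207:211,323:327].reshape(-1,3),0))
E
```

```text
13.1667 [ 475.1870039  -226.64424043  134.03029192] [-0.0024087   0.39472241  0.19523047] inc [ -89.75639558 -111.0681637 ]
69.20177916758382 49.41649317901336 [[ 476.57039357 -227.83603997   62.        ]]
[ 475.54752738 -227.09734178   69.17127683]
```

View pics/w9.png

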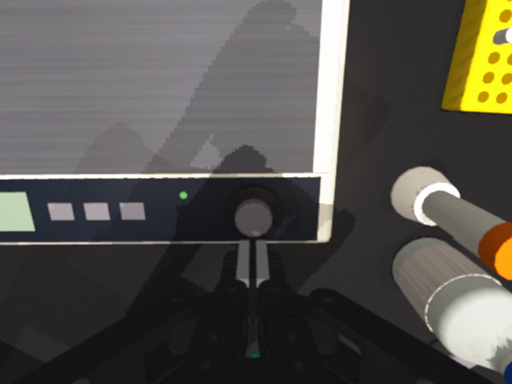

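The key at (253,217) lies right under the tool line, and its measured top is z≈69 mm, so contact should come at TCP z≈86.

Call:
{"method": "drive_tool", "body": {"deltas": [[0.1,0,1.2,0],[0,0,1.2,0],[0,0,1.2,0],[0,0,0.8,0],[0,0,0.2,0],[0,0,0,0]]}}

```text
clock: 13.72
eef_pos: [476.8, -225.3, 87.7]
tcp_rot: [-3.141, 0.001, 0.206]
contact_force: [0.7, -0.5, -0.2]
opening: 0.006
```

Call:
{"method": "drive_tool", "body": {"deltas": [[0,0,0.2,0],[0,0,0.2,0],[0,0,0.1,0],[0,0,0,0],[0,0,0,0]]}}

```text
clock: 14.13
eef_pos: [477.3, -226.1, 83.7]
tcp_rot: [3.141, -0.001, 0.206]
contact_force: [1.1, 2.1, 3.1]
opening: -0.004
```

Call:
{"method": "drive_tool", "body": {"deltas": [[0,0,0.1,0],[0,0,0,0]]}}

```text
clock: 14.3
eef_pos: [477.2, -226.2, 82.5]
tcp_rot: [3.141, -0.001, 0.206]
contact_force: [2.0, 1.6, 3.7]
opening: -0.003
```

Call:
{"method": "drive_tool", "body": {"deltas": [[0,0,0.1,0],[0,0,0,0]]}}

```text
clock: 14.47
eef_pos: [477.3, -226.2, 81.6]
tcp_rot: [3.141, -0.001, 0.206]
contact_force: [2.1, 1.2, 5.8]
opening: -0.003
```

Call:
{"method": "drive_tool", "body": {"deltas": [[0,0,0.1,0],[0,0,0,0]]}}

```text
clock: 14.63
eef_pos: [477.3, -226.2, 81.3]
tcp_rot: [3.141, -0.001, 0.206]
contact_force: [-0.4, 3.4, 16.4]
opening: 0.0
```

Call:
{"method": "drive_tool", "body": {"deltas": [[0,0,0.1,0],[0,0,0,0],[0,0,0,0]]}}

```text
clock: 14.88
eef_pos: [477.4, -226.2, 81.1]
tcp_rot: [3.141, -0.001, 0.206]
contact_force: [-4.8, 3.9, 26.6]
opening: 0.0
```

The key is bottomed: the force jumped from 6 to 27 N without further travel. I release it and check.

Call:
{"method": "drive_tool", "body": {"deltas": [[0,0,-0.5,0],[0,0,-1,0],[0,0,-2,0],[0,0,-2,0],[0,0,-2,0],[0,0,-2,0],[-2,0,0,0],[-2,0,0,0],[-2,0,0,0],[0,0,0,0],[0,0,0,0]]}}

```text
clock: 15.8
eef_pos: [417.1, -238.3, 174.4]
tcp_rot: [-3.141, 0.001, 0.205]
contact_force: [0.3, -0.1, 0.3]
opening: 0.001
```

```bash
python3 look.py w10; python3 look.py top2 top; python3 - <<'E'
import cv2,numpy as np
from h import *
a=cv2.imread('pics/w10.png');b=cv2.imread('pics/top2.png')
cv2.imwrite('pics/fin.png',np.vstack([cv2.resize(b[135:245,190:350],(464,319),interpolation=2),cv2.resize(a,(464,270))]))
f=dict(np.load("pics/w10.npz"));W=cloud(f['d'],f);m=(np.hypot(W[...,0]-476,W[...,1]+227.5)<9)&(W[...,2]<90)
print("key z",m.sum(),np.median(W[m][:,2]) if m.any() else None)
E
```

```text
15.8 [ 417.05364251 -238.33671946  174.38078159] [ 0.27081162 -0.05157957  0.34991549] inc [-149.05181499 -110.56317869]
15.85 [ 418.00027365 -238.42736587  174.46780619] [-0.41178919 -1.31288711  0.23653003] inc [-148.14402272 -110.84644621]
key z 484 69.26014925749055
```

View pics/fin.png

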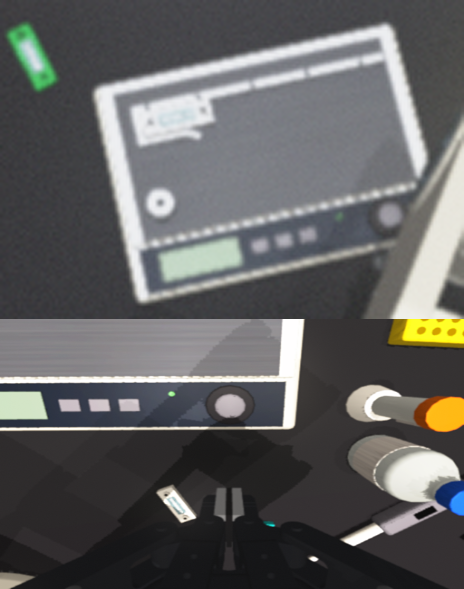

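The slide is in the nest, the key is back up at 69.3 mm (69.2 before), and the bystanders in view stand where they were. Handing in.

```bash
python3 -c "
from rig import job;print(job.sign_off())"
```

```text
the job is handed in; nothing more can be done
None
```

The slide is fully home in the corner nest, the start key was pressed and released, and the job is handed in at about 16 s of the 58 s allowed. The sign-off gives no verdict, so the results below are from my own checks.

- **Rail:** I pushed the slide flat against the back rail with the closed fingertip. It was square in the picture, with about 5 N of contact, at about y = -80 mm on the incubator, well short of the nest.
- **Nest:** I pushed it along the rail until it met the end stop, where the force rose to 6 N. A close view showed it flush with both the rail and the stop.
- **Key:** I pressed the key until it bottomed, about 5 mm down; the force then rose to 27 N with almost no further travel. After release its top measured 69.3 mm, against 69.2 mm before.
- **Other things:** The probe block and the other bystanders in the last pictures looked unmoved. I did not measure them, and those pictures don't show all of the things on the bench.

No check failed or disagreed. My early estimate of the finger's half-thickness (14.5 mm) was too large. The pictures showed about 7 mm, so I set the final push from that and from the force.

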